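# Light up a weld radiograph and hold the viewer's shutter open to the pointer

## Robot

A 6-joint arm with a two-finger parallel gripper is mounted at the origin on the work surface. World frame = base frame: x ahead of the robot, y to its left, z up, the work surface at z = 0. Lengths are in m, angles in rad, forces in N, time in s.
With the tool pointing down it reaches from about 0.375 to 0.975 m from the base axis. Payload 3.8 kg.
Tool frame: the origin (TCP) lies at the very end of the fingers, on their centre line; the grasp point (between the pads) lies 19 mm behind it (arm.tcp_to_grasp is the distance from the TCP to the grasp point, in m); z points along the fingers, y is the line along which they close (so a half turn about z gives the same grasp; the last joint's range is limited). The gripper opens to 85 mm and grips with 20 to 120 N. Pads are 22 mm wide; open, the fingers measure 114 mm over their backs; the gripper's body (76 mm by 85 mm) begins 54 mm behind the grasp point. The pads swing forward as they close: fully open they stand 13 mm farther back than shut.
Start: joints at [1.133, 0.264, 1.604, -0, 1.274, -0.037], TCP at [0.263, 0.622, 0.231] pointing down, gripper open.
Joint ranges: [-2.63, 2.63], [-0.94, 2.18], [0.31, 2.57], [-1.31, 4.45], [0, 2.66], [-2.55, 2.55]. Speed limits (rad/s): [2.57, 2.57, 3.14, 3.14, 3.14, 3.14].

## Interface

Orientations are given as [roll, pitch, yaw] about the fixed x, y, z axes, in that order (R = Rz(yaw) Ry(pitch) Rx(roll)).
In Python, from plant import arm gives the robot as it stands.
- The arm moves only by the tool step_arm, never from a script. Its argument "targets" is a list of rows, each a list of 7 numbers: the opening, from 0 (shut) to 1 (fully open), then the shift along the tool's x, y, z in mm, then the turn, a rotation vector about the tool's x, y, z in degrees. In form: [[jaw, x, y, z, ax, ay, az], ...]. A call has exactly 5 rows; each row shifts and turns the commanded pose from where the row before left it, along the tool's axes as they then stand; what a row does not reach is not made up. A row lasts 1/8 s, in which the tool goes at most 62.5 mm and 10.7 degrees, less where a joint would pass 70% of its speed; a pose out of reach is approached as far as the arm can. A call with a gripper value outside its range is refused whole. The fingers move at their own pace and stop on an object; "newtons" is the grip in N (left out, the last holds). Time passes only in rows, so rows that do not move let the fingers close, or fill a call up. It gives the time, the measured TCP pose, the force, the opening and the grip force at its end, in the units of the state.
- arm.observe(): the state, without advancing time (a new reading comes with each control period).
- arm.capture(name): name is "scene" or "top" or "wrist"; returns (picture, depth): 384x512x3 uint8, blue, green, red; 384x512 float32, m along the optical axis (not along the pixel's ray), 0 where there is no reading.
- arm.camera_params(name): a dict with "intrinsics" (3x3 intrinsics, pixels), "extrinsics" (4x4, takes a point from camera to world coordinates). Camera axes: x right, y down, z forward; pixel columns grow to the right and rows downward; lengths in m; the calibration is good to about 2 mm. A picture is of the moment at which its call begins: read the wrist's pose just before it. camera_params takes no time and is no camera call; for the wrist camera it gives the pose at the moment of the call.
- arm.finish_job(): hands the job in; it is judged then, once.
The state is a dict: "time": time; "qpos": joint angles; "dq": joint speeds; "tau": joint torques, N m; "position": TCP position; "eef_rot": TCP orientation; "ft_force": force on the tool from outside, world axes, zero at the start; "moment": the same for the moment, N m; "opening": opening from 0.0 (shut) to 1.0 (fully open); "grasp_force": force on a finger pad.
Only numpy, scipy, OpenCV 4.12 (cv2) and the standard library are available. Lean on these libraries where they do the work, as an engineer would, in place of code of your own. Each camera call takes 0.05 s, during which the arm holds its last target. There are 200 camera calls.

## Task

Switch on the film viewer's lamp by flipping its yellow-tipped toggle over to the green side, then pull the spring-return shutter by its red grip until its white indicator is level with the tip of the orange pointer, and keep it there: it springs shut if let go, so finish while still holding it steady at the pointer. Leave the brightness dial as it is set, and do not disturb the mug, the film box or the loupe.

Things in the scene. Friction and masses are not known exactly. Their poses are not given: they have to be found in the camera images.
- viewer: Film viewer fixed on the bench: grey case with orange ends, 220 (x) by 380 (y) by 90 mm high, flat top. Origin: centre of its underside; x from its front (side nearer the robot) to its back, y along its length to the left seen from the robot, z up. Shutter in the middle of the top; toggle module 151 mm to one side of the middle, dial module 151 mm to the other (which is which varies).
- shutter_grip (a point): Centre, half-way up, of the red upright grip bar on the shutter: 12 mm (viewer's x) by 70 mm (y), from 6 to 44 mm above the viewer's top. Axes as the viewer's. It stands on a dark plate 172 mm wide whose upper face is 6 mm above the viewer's top, reaching 120 mm forward (-x) and 10 mm back of the bar. Rails 8 mm high lie 93 mm either side of the bar.
- shutter (a joint): How far the shutter is pulled, m: 0 shut (start), 0.15 at its stop; it moves along the viewer's -x (towards the front), level. A spring pulls it shut with 5 N at the start and 40 N/m more, about 9 N at the pointer, with some damping.
- shutter_line (a point): Free end of the white indicator finger (4 mm wide) that juts from the right-hand (-y) end of the red grip and moves with it; it lies level with the grip's centre along the viewer's x, 100 mm to its -y, 12 mm above the viewer's top.
- pointer_tip (a point): Tip of the fixed orange pointer clip (14 by 23 by 8 mm high) on the black scale strip right of the shutter, tip toward the shutter. Axes as the viewer's. The indicator is level with it when both have the same position along the viewer's x; at the start the tip lies 60 to 115 mm in front (-x) of the indicator.
- toggle (a joint): Toggle angle, rad: 0 off, leaning toward the viewer's front (-x) at 0.45 rad from upright; 0.9 on, leaning as much to the back (+x, the side with the green patch). Over-centre: once past upright (0.45) it falls to that side by itself and stays. Takes under 1 N at the tip.
- toggle_tip (a point): Centre of the yellow ball (20 mm diameter) at the end of the toggle's 10 mm thick steel lever, 55 mm from the hinge axis.
- toggle_pivot (a point): The toggle's hinge axis (along the viewer's y), 16 mm above the viewer's top, in the middle of a pale module 70 by 36 by 12 mm high. Axes as the viewer's.
- dial_mark (a point): Outer end of the white mark on the black brightness dial (34 mm diameter, top 28 mm above the viewer's top), 16 mm from the dial's axis. To be left as set.
- mug_mid (a point): Centre, half-way up, of a blue mug, 76 mm diameter, 90 mm high, standing on the bench beside one end of the viewer. Bystander.
- film_box_mid (a point): Centre, half-way up, of a cardboard and yellow film box 100 by 75 by 55 mm high, on the bench beside the other end of the viewer. Bystander.
- loupe_mid (a point): Centre, half-way up, of a silver metal loupe 44 mm diameter, 40 mm high, on the bench just behind the viewer. Bystander.

How it is judged:
By the outcome, as a careful person would: the job done as asked, in the order asked, and still so for the second after the job is handed in, while the arm keeps its last pose, push and grip.
It also fails if it takes over 48 s, if anything falls off the work surface, if the arm or the gripper's body presses on something with over 40 N, if the wrist force passes 120 N, or if a joint passes its speed limit or range.

## Working session

There is one attempt and no reset: what is moved stays moved. The work goes in short steps, Python scripts to look and compute and a tool call to move; the robot and the scene stay as the last step left them, time stands still between calls to the robot, and variables do not carry over. Pictures are saved under pics/ and viewed, at most 10 in all, crops included, and the job is handed in when it is done.

Besides the shell and the picture viewer there is one more tool, called after "Emit:" as name(argument=value, ...), one argument or row to a line, values as JSON. step_arm: Moves the arm, as the interface text tells. Its arguments: {"type":"object","properties":{"targets":{"type":"array"},"newtons":{"type":"number"}},"required":["targets"]}

```bash
mkdir -p pics; ls; python3 - <<'E'
from plant import arm
import cv2,numpy as np
a,d=arm.capture("scene");b,e=arm.capture("top")
np.savez('c0.npz',a=a,d=d,b=b,e=e)
cv2.imwrite('pics/top0.png',cv2.resize(b,None,fx=1.5,fy=1.5));cv2.imwrite('pics/sc0.png',cv2.resize(a,None,fx=1.5,fy=1.5))
for n in("scene","top"):print(arm.camera_params(n))
print(arm.observe(),arm.tcp_to_grasp)
E
```

```text
pics
{'intrinsics': array([[364.04038975,   0.        , 258.21891842],
       [  0.        , 364.04038975, 192.14537379],
       [  0.        ,   0.        ,   1.        ]]), 'extrinsics': array([[-0.72756225,  0.54470474, -0.41707305,  0.96365287],
       [ 0.68586378,  0.56367784, -0.46028053,  0.40525532],
       [-0.01562215, -0.62093804, -0.78370396,  0.75161187],
       [ 0.        ,  0.        ,  0.        ,  1.        ]])}
{'intrinsics': array([[484.34756195,   0.        , 254.07634821],
       [  0.        , 484.34756195, 190.55534719],
       [  0.        ,   0.        ,   1.        ]]), 'extrinsics': array([[-0.02326038, -0.99808942,  0.05724038,  0.54817426],
       [-0.9997279 ,  0.02312158, -0.00308602,  0.04038838],
       [ 0.00175663, -0.05729658, -0.99835566,  1.20844998],
       [ 0.        ,  0.        ,  0.        ,  1.        ]])}
{'time': 0.1, 'qpos': array([ 1.13307130e+00,  2.64695711e-01,  1.60525902e+00, -7.72244238e-06,
        1.27372559e+00, -3.68877672e-02]), 'dq': array([ 0.00031887, -0.00089401, -0.0021987 , -0.001366  ,  0.00040105,
       -0.00070753]), 'tau': array([-8.88195655e-05, -5.16707361e+01, -3.68592167e+01, -3.85129522e-05,
        6.29474816e-03, -1.95344012e-05]), 'position': array([0.26308613, 0.62088164, 0.23006283]), 'eef_rot': array([-3.13950613e+00, -6.96177742e-05,  2.74075759e+00]), 'ft_force': array([-0.28625358,  0.24226976,  0.10374258]), 'moment': array([-0.06457043, -0.01939885, -0.02701193]), 'grasp_force': 0.0, 'opening': 1.0041170022860775} 0.0187
```

View pics/top0.png

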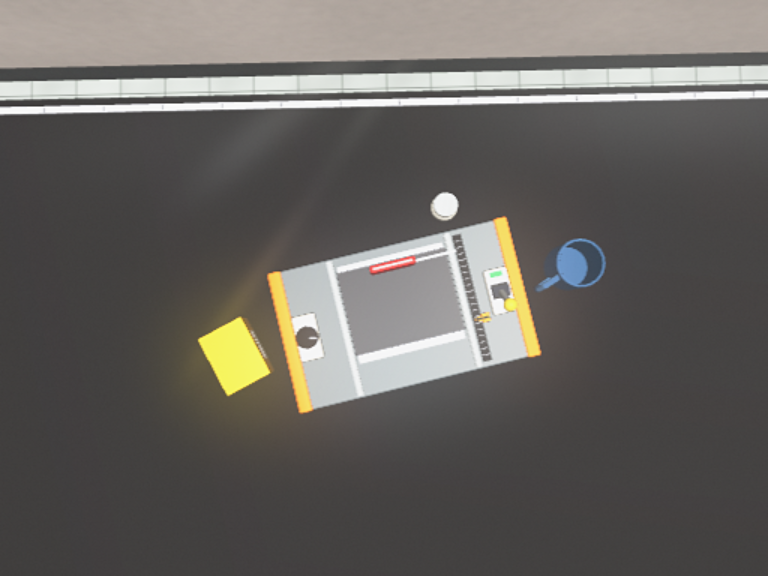

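View pics/sc0.png

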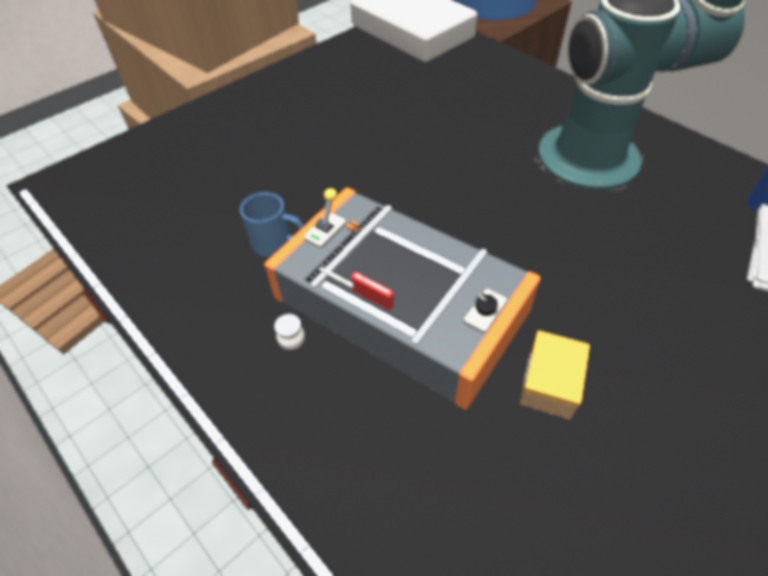

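The top view (at 1.5x) shows the viewer rotated about 13°. The red grip is at (393,266), the pointer at (484,317), the yellow toggle tip at (511,304) on the right, and the dial at (307,338). The mug is on the right at (580,263) with its handle toward the viewer. The loupe is behind at (445,206) and the box is on the left. The scene view agrees.

```bash
cat >h.py <<'E'
import numpy as np,cv2
def cast(P,uv,z):
    K,T=P["intrinsics"],P["extrinsics"]
    r=T[:3,:3]@np.linalg.inv(K)@np.array([uv[0],uv[1],1.]);return T[:3,3]+r*(z-T[2,3])/r[2]
def mask(img,lo,hi):
    return cv2.inRange(cv2.cvtColor(img,cv2.COLOR_BGR2HSV),np.array(lo),np.array(hi))
def blobs(m,amin=5):
    n,l,s,c=cv2.connectedComponentsWithStats(m);return [(s[i,4],c[i],l==i) for i in np.argsort(-s[:,4]) if i and s[i,4]>=amin]
E
python3 - <<'E'
from plant import arm
from h import *
f=np.load('c0.npz');b=f['b'];P=arm.camera_params('top')
m=mask(b,(8,120,150),(20,255,255))
ends=[]
for a,c,l in blobs(m,8)[:4]:
    print('orange',a,c,cast(P,c,.09)[:2]); 
    if a>200: ends.append(l)
q=np.argwhere(ends[0]|ends[1])[:,::-1].astype(np.float32)
r=cv2.minAreaRect(q);bx=np.array([cast(P,p,.09)[:2] for p in cv2.boxPoints(r)])
print(bx,np.linalg.norm(np.diff(bx,axis=0),axis=1))
c=bx.mean(0)
e=bx-c; s=[np.linalg.norm(bx[1]-bx[0]),np.linalg.norm(bx[2]-bx[1])]
v=bx[1]-bx[0] if s[0]>s[1] else bx[2]-bx[1]
v=v*np.sign(v[1]);yaw=np.arctan2(-v[0],v[1]);print('centre',c,'yaw',yaw)
X=np.array([np.cos(yaw),np.sin(yaw)]);Y=np.array([-X[1],X[0]])
def loc(p):return np.round([(p[:2]-c)@X,(p[:2]-c)@Y],4)
for n,lo,hi,z in(('red',(0,150,80),(6,255,255),.13),('red2',(174,150,80),(180,255,255),.13),('yellow',(22,150,120),(32,255,255),.09+.016+.05),('orange',(8,120,150),(20,255,255),.098),('green',(45,100,100),(80,255,255),.102)):
    for a,k,l in blobs(mask(b,lo,hi),6)[:4]:p=cast(P,k,z);print(n,a,k,p,loc(p))
np.savez('v.npz',c=c,yaw=yaw)
E
```

```text
orange 145 [188.68965517 226.92413793] [0.53193192 0.18939637]
orange 119 [347.38655462 187.21008403] [ 0.61505198 -0.17917628]Traceback (most recent call last):
  File "<stdin>", line 9, in <module>
IndexError: list index out of range
```

```bash
cat >m.py <<'E'
from plant import arm
from h import *
f=np.load('c0.npz');b=f['b'];P=arm.camera_params('top')
h=cv2.cvtColor(b,cv2.COLOR_BGR2HSV)
print(h[228,192],h[190,346],h[211,323],h[203,341],h[177,262])
m=mask(b,(8,100,120),(22,255,255));m[:,:175]=0
bl=blobs(m,8)
for a,c,l in bl[:5]:print('orange',a,c)
q=np.argwhere(bl[0][2]|bl[1][2])[:,::-1].astype(np.float32)
bx=np.array([cast(P,p,.09)[:2] for p in cv2.boxPoints(cv2.minAreaRect(q))])
print(bx,np.linalg.norm(np.diff(bx,axis=0),axis=1))
c=bx.mean(0)
s=[np.linalg.norm(bx[1]-bx[0]),np.linalg.norm(bx[2]-bx[1])]
v=bx[1]-bx[0] if s[0]>s[1] else bx[2]-bx[1]
v=v*np.sign(v[1]);yaw=np.arctan2(-v[0],v[1]);print('centre',c,'yaw',yaw)
X=np.array([np.cos(yaw),np.sin(yaw)]);Y=np.array([-X[1],X[0]])
def loc(p):return np.round([(p[:2]-c)@X,(p[:2]-c)@Y],4)
for n,lo,hi,z in(('red',(0,120,80),(7,255,255),.134),('red2',(172,120,80),(180,255,255),.134),('yellow',(22,150,120),(32,255,255),.09+.016+.05),('orange',(8,100,120),(22,255,255),.098),('green',(45,80,100),(80,255,255),.102)):
    for a,k,l in blobs(mask(b,lo,hi),6)[:5]:p=cast(P,k,z);print(n,a,k,p,loc(p))
np.savez('v.npz',c=c,yaw=yaw)
E
python3 m.py
```

```text
[ 24 152 246] [ 25 143 246] [170  20 117] [ 30 126 246] [  1 133 249]
orange 238 [189.33193277 226.29831933]
orange 197 [345.4213198  188.93401015]
orange 33 [178.81818182 243.06060606]
orange 13 [196.92307692 226.92307692]
[[ 0.6357873   0.21717089]
 [ 0.71964016 -0.16049881]
 [ 0.50169778 -0.20607994]
 [ 0.41989878  0.16771678]] [0.38686652 0.22265785 0.38264222]
centre [0.56925601 0.00457723] yaw 0.218482894783203
red 118 [261.00847458 176.56779661] [0.64059564 0.02091677 0.134     ] [0.0732 0.0005]
yellow 1141 [152.48290973 236.3295355 ] [0.5144177  0.25922912 0.156     ] [0.0017 0.2605]
yellow 431 [190.84918794 222.25986079] [0.54286514 0.17576757 0.156     ] [0.0113 0.1728]
yellow 64 [334.828125 150.90625 ] [ 0.69127369 -0.1414765   0.156     ] [ 0.0875 -0.169 ]
yellow 47 [340.12765957 202.27659574] [ 0.57866427 -0.14931071  0.156     ] [-0.0242 -0.1523]
yellow 26 [203.65384615 259.5       ] [0.46201698 0.14940895 0.156     ] [-0.0733  0.1646]
orange 238 [189.33193277 226.29831933] [0.53344075 0.18684074 0.098     ] [0.0045 0.1857]
orange 197 [345.4213198  188.93401015] [ 0.61071119 -0.1729539   0.098     ] [ 0.002  -0.1823]
orange 33 [178.81818182 243.06060606] [0.49585611 0.21141242 0.098     ] [-0.0268  0.2178]
orange 31 [164.4516129  215.87096774] [0.55856945 0.24338756 0.098     ] [0.0413 0.2354]
orange 13 [196.92307692 226.92307692] [0.53161222 0.16951743 0.098     ] [-0.001   0.1692]
green 19 [329.89473684 182.31578947] [ 0.62649241 -0.1371285   0.102     ] [ 0.0252 -0.1507]
```

```bash
cat >>h.py <<'E'
def plan(o,pos,yaw,N,jaw):
    from scipy.spatial.transform import Rotation as R
    p,r=np.array(o['position']),R.from_euler('xyz',o['eef_rot'])
    q=R.from_euler('xyz',[np.pi,0,yaw]);w=(r.inv()*q).as_rotvec()/N;d=(np.array(pos)-p)/N
    for i in range(N):
        print([jaw]+list(np.round(r.inv().apply(d)*1000,1))+list(np.round(np.degrees(w),2)));r=r*R.from_rotvec(w)
v=np.load('v.npz');C=v['c'];YAW=float(v['yaw'])
X=np.array([np.cos(YAW),np.sin(YAW)]);Y=np.array([-X[1],X[0]])
def W(x,y,z):return [*(C+x*X+y*Y),z]
def L(p):return np.round([*((np.array(p)[:2]-C)@np.c_[X,Y]),p[2]],4)
TY=np.pi/2+YAW
E
python3 - <<'E'
from plant import arm
from h import *
plan(arm.observe(),W(-.07,-.12,.28),TY,15,0)
E
```

```text
[0, np.float64(-35.7), np.float64(-39.1), np.float64(-3.3), np.float64(-0.01), np.float64(0.0), np.float64(3.63)]
[0, np.float64(-38.1), np.float64(-36.8), np.float64(-3.3), np.float64(-0.01), np.float64(0.0), np.float64(3.63)]
[0, np.float64(-40.3), np.float64(-34.3), np.float64(-3.3), np.float64(-0.01), np.float64(0.0), np.float64(3.63)]
[0, np.float64(-42.4), np.float64(-31.6), np.float64(-3.3), np.float64(-0.01), np.float64(0.0), np.float64(3.63)]
[0, np.float64(-44.3), np.float64(-28.9), np.float64(-3.3), np.float64(-0.01), np.float64(0.0), np.float64(3.63)]
[0, np.float64(-46.1), np.float64(-26.0), np.float64(-3.3), np.float64(-0.01), np.float64(0.0), np.float64(3.63)]
[0, np.float64(-47.6), np.float64(-23.0), np.float64(-3.3), np.float64(-0.01), np.float64(0.0), np.float64(3.63)]
[0, np.float64(-49.0), np.float64(-20.0), np.float64(-3.3), np.float64(-0.01), np.float64(0.0), np.float64(3.63)]
[0, np.float64(-50.2), np.float64(-16.8), np.float64(-3.3), np.float64(-0.01), np.float64(0.0), np.float64(3.63)]
[0, np.float64(-51.1), np.float64(-13.6), np.float64(-3.3), np.float64(-0.01), np.float64(0.0), np.float64(3.63)]
[0, np.float64(-51.9), np.float64(-10.3), np.float64(-3.3), np.float64(-0.01), np.float64(0.0), np.float64(3.63)]
[0, np.float64(-52.4), np.float64(-7.0), np.float64(-3.3), np.float64(-0.01), np.float64(0.0), np.float64(3.63)]
[0, np.float64(-52.8), np.float64(-3.7), np.float64(-3.3), np.float64(-0.01), np.float64(0.0), np.float64(3.63)]
[0, np.float64(-52.9), np.float64(-0.3), np.float64(-3.3), np.float64(-0.01), np.float64(0.0), np.float64(3.63)]
[0, np.float64(-52.8), np.float64(3.0), np.float64(-3.3), np.float64(-0.01), np.float64(0.0), np.float64(3.63)]
```

Emit:
step_arm(
  targets=[
    [0, -36, -39, -3, 0, 0, 3.6],
    [0, -38, -37, -3, 0, 0, 3.6],
    [0, -40, -34, -3, 0, 0, 3.6],
    [0, -42, -32, -3, 0, 0, 3.6],
    [0, -44, -29, -3, 0, 0, 3.6],
  ],
)

```text
time: 0.72
position: [0.3508, 0.3704, 0.2459]
eef_rot: [-3.141, 0.0, 2.425]
ft_force: [0.6, 0.2, 0.5]
opening: 0.002
grasp_force: 0.0
```

Emit:
step_arm(
  targets=[
    [0, -46, -26, -3, 0, 0, 3.6],
    [0, -48, -23, -3, 0, 0, 3.6],
    [0, -49, -20, -3, 0, 0, 3.6],
    [0, -50, -17, -3, 0, 0, 3.6],
    [0, -51, -14, -3, 0, 0, 3.6],
  ],
)

```text
time: 1.35
position: [0.4393, 0.1211, 0.2611]
eef_rot: [-3.142, -0.0, 2.111]
ft_force: [0.9, -0.1, -0.1]
opening: -0.002
grasp_force: 0.0
```

Emit:
step_arm(
  targets=[
    [0, -52, -10, -3, 0, 0, 3.6],
    [0, -52, -7, -3, 0, 0, 3.6],
    [0, -53, -4, -3, 0, 0, 3.6],
    [0, -53, 0, -3, 0, 0, 3.6],
    [0, -53, 3, -3, 0, 0, 3.6],
  ],
)

```text
time: 1.98
position: [0.5295, -0.1277, 0.276]
eef_rot: [-3.141, -0.0, 1.796]
ft_force: [1.0, 0.2, 0.2]
opening: 0.001
grasp_force: 0.0
```

```bash
python3 - <<'E'
from plant import arm
from h import *
o=arm.observe();P=arm.camera_params('wrist');a,d=arm.capture("wrist")
np.savez('c1.npz',a=a,d=d,K=P['intrinsics'],T=P['extrinsics'])
cv2.imwrite('pics/w1.png',cv2.resize(a,None,fx=1.5,fy=1.5))
print(o['time'],L(o['position']),o['eef_rot'],P['extrinsics'],o['opening'])
E
```

```text
1.975 [-0.0675 -0.1205  0.276 ] [-3.14124126e+00 -4.53736408e-04  1.79584381e+00] [[ 0.97497487  0.21507244  0.05628368  0.51468488]
 [ 0.22230642 -0.94093669 -0.25537817 -0.06419393]
 [-0.00196543  0.26149952 -0.9652016   0.41884767]
 [ 0.          0.          0.          1.        ]] 0.001051719899820848
```

View pics/w1.png

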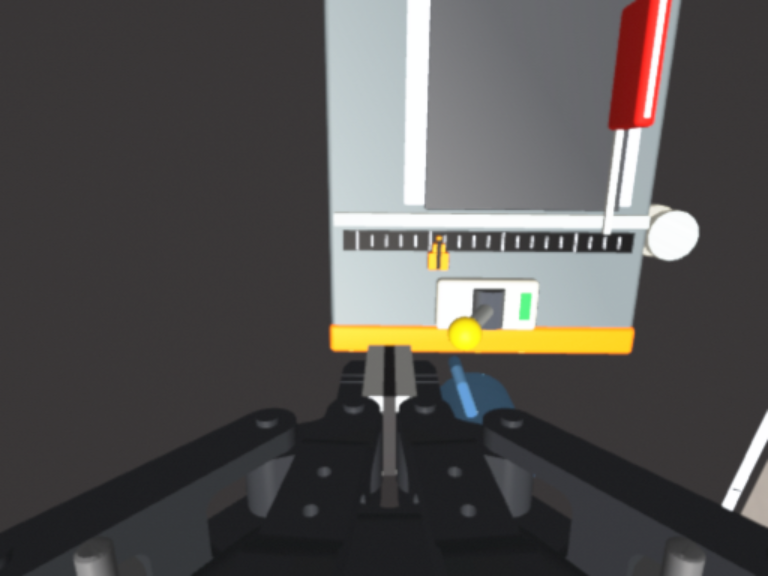

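In the wrist view (1.5x), the pointer tip is at (439,237), the free end of the indicator is at (608,232), the yellow ball is at (465,334), and the red grip's near end is at (632,126).

```bash
python3 - <<'E'
from plant import arm
from h import *
f=np.load('c1.npz');P=dict(intrinsics=f['K'],extrinsics=f['T'])
for n,u,z in(('tip',(439,237),.098),('line',(608,232),.102),('ball',(465,334),.1555),('green',(525,306),.102),('FR',(331,352),.09),('BR',(633,353),.09),('gripendtop left',(612,127),.134),('right',(652,122),.134)):
    p=cast(P,np.array(u)/1.5,z);print(n,p.round(4),L(p))
print(arm.observe()['qpos'].round(2))
plan(arm.observe(),W(-.07,-.152,.14),TY,5,0)
E
```

```text
tip [ 0.5583 -0.1062  0.098 ] [-0.0347 -0.1057  0.098 ]
line [ 0.6659 -0.0775  0.102 ] [ 0.0765 -0.1011  0.102 ]
ball [ 0.5794 -0.1504  0.1555] [-0.0237 -0.1535  0.1555]
green [ 0.6275 -0.1388  0.102 ] [ 0.0257 -0.1526  0.102 ]
FR [ 0.5031 -0.2074  0.09  ] [-0.1105 -0.1926  0.09  ]
BR [ 0.7197 -0.1586  0.09  ] [ 0.1115 -0.1919  0.09  ]
gripendtop left [ 0.6327 -0.0195  0.134 ] [ 0.0568 -0.0372  0.134 ]
right [ 0.6537 -0.012   0.134 ] [ 0.0788 -0.0344  0.134 ]
[-0.29 -0.    1.82 -0.    1.32 -0.51]
[0, np.float64(-4.9), np.float64(-0.7), np.float64(27.3), np.float64(0.01), np.float64(0.07), np.float64(0.03)]
[0, np.float64(-4.9), np.float64(-0.7), np.float64(27.3), np.float64(0.01), np.float64(0.07), np.float64(0.03)]
[0, np.float64(-5.0), np.float64(-0.7), np.float64(27.3), np.float64(0.01), np.float64(0.07), np.float64(0.03)]
[0, np.float64(-5.0), np.float64(-0.7), np.float64(27.3), np.float64(0.01), np.float64(0.07), np.float64(0.03)]
[0, np.float64(-5.0), np.float64(-0.7), np.float64(27.3), np.float64(0.01), np.float64(0.07), np.float64(0.03)]
```

Emit:
step_arm(
  targets=[
    [0, -5, -1, 27, 0, 0, 0],
    [0, -5, -1, 27, 0, 0, 0],
    [0, -5, -1, 27, 0, 0, 0],
    [0, -5, -1, 27, 0, 0, 0],
    [0, -5, -1, 27, 0, 0, 0],
  ],
)

```text
time: 2.65
position: [0.5297, -0.1513, 0.14]
eef_rot: [-3.141, -0.0, 1.799]
ft_force: [-0.1, -0.1, 0.3]
opening: -0.0
grasp_force: 0.0
```

Emit:
step_arm(
  targets=[
    [0, 0, 14, 0, 0, 0, 0],
    [0, 0, 14, 0, 0, 0, 0],
    [0, 0, 13, 0, 0, 0, 0],
    [0, 0, 12, 0, 0, 0, 0],
    [0, 0, 10, 0, 0, 0, 0],
  ],
)

```text
time: 3.28
position: [0.5931, -0.1369, 0.1419]
eef_rot: [3.14, 0.001, 1.799]
ft_force: [0.2, 0.1, 1.0]
opening: -0.0
grasp_force: 0.0
```

Emit:
step_arm(
  targets=[
    [0, 0, -20, 0, 0, 0, 0],
    [0, 0, -20, 0, 0, 0, 0],
    [1, 0, 0, -40, 0, 0, 0],
    [1, 0, 0, -40, 0, 0, 0],
    [1, 0, 0, -20, 0, 0, 0],
  ],
)

```text
time: 3.9
position: [0.5541, -0.1466, 0.2443]
eef_rot: [3.138, 0.002, 1.798]
ft_force: [0.3, -0.2, -0.1]
opening: 0.639
grasp_force: 0.0
```

```bash
python3 - <<'E'
from plant import arm
from h import *
o=arm.observe();P=arm.camera_params('wrist');a,d=arm.capture("wrist")
cv2.imwrite('pics/w2.png',a)
print(o['time'],L(o['position']),o['eef_rot'],o['opening'])
for k in blobs(mask(a,(24,170,120),(32,255,255)),20)[:3]: print(k[0],k[1],L(cast(P,k[1],.1555)))
print('to grip');plan(o,W(.0745,0,.19),TY,5,1)
E
```

```text
3.9 [-0.0476 -0.1443  0.2443] [3.13785524e+00 2.12152521e-03 1.79829970e+00] 0.6391838830390497
1997 [266.75863796 214.05257887] [-0.0421 -0.159   0.1555]
552 [354.09782609 207.51449275] [ 0.0242 -0.1532  0.1555]
55 [269. 155.] [-0.0411 -0.1137  0.1555]
to grip
[1, np.float64(28.7), np.float64(24.6), np.float64(10.9), np.float64(0.04), np.float64(0.02), np.float64(0.1)]
[1, np.float64(28.7), np.float64(24.6), np.float64(10.9), np.float64(0.04), np.float64(0.02), np.float64(0.1)]
[1, np.float64(28.7), np.float64(24.5), np.float64(10.9), np.float64(0.04), np.float64(0.02), np.float64(0.1)]
[1, np.float64(28.8), np.float64(24.5), np.float64(10.9), np.float64(0.04), np.float64(0.02), np.float64(0.1)]
[1, np.float64(28.8), np.float64(24.5), np.float64(10.9), np.float64(0.04), np.float64(0.02), np.float64(0.1)]
```

View pics/w2.png

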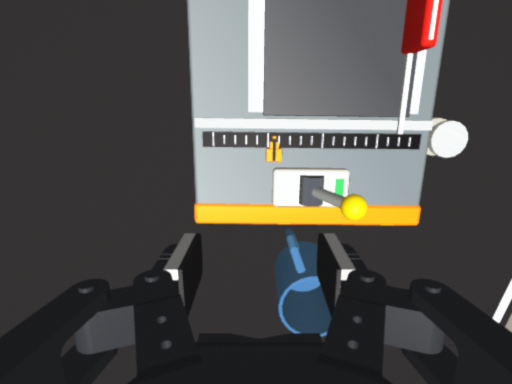

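The toggle is on: the ball at (354,207) measures x=+24 mm, leaning to the green side. Next is the grip.

Emit:
step_arm(
  targets=[
    [0.8, 29, 24.5, 11, 0, 0, 0],
    [0.8, 29, 24.5, 11, 0, 0, 0],
    [0.8, 29, 24.5, 11, 0, 0, 0],
    [0.8, 29, 24.5, 11, 0, 0, 0],
    [0.8, 29, 24.5, 11, 0, 0, 0],
  ],
  newtons=60,
)

```text
time: 4.58
position: [0.639, 0.0239, 0.1841]
eef_rot: [-3.139, -0.0, 1.798]
ft_force: [0.9, -1.5, -0.1]
opening: 0.802
grasp_force: 0.0
```

```bash
python3 - <<'E'
from plant import arm
from h import *
o=arm.observe();print(L(o['position']),o['opening'])
plan(o,W(.0745,0,.103),TY,5,.8)
E
```

```text
[0.0723 0.0037 0.1841] 0.8016584455891463
[0.8, np.float64(-0.8), np.float64(0.5), np.float64(16.2), np.float64(-0.03), np.float64(-0.0), np.float64(0.1)]
[0.8, np.float64(-0.8), np.float64(0.5), np.float64(16.2), np.float64(-0.03), np.float64(-0.0), np.float64(0.1)]
[0.8, np.float64(-0.7), np.float64(0.5), np.float64(16.2), np.float64(-0.03), np.float64(-0.0), np.float64(0.1)]
[0.8, np.float64(-0.7), np.float64(0.5), np.float64(16.2), np.float64(-0.03), np.float64(-0.0), np.float64(0.1)]
[0.8, np.float64(-0.7), np.float64(0.5), np.float64(16.2), np.float64(-0.03), np.float64(-0.0), np.float64(0.1)]
```

Emit:
step_arm(
  targets=[
    [0.8, -1, 0.5, 16, 0, 0, 0.1],
    [0.8, -1, 0.5, 16, 0, 0, 0.1],
    [0.8, -0.7, 0.5, 16, 0, 0, 0.1],
    [0.8, -0.7, 0.5, 16, 0, 0, 0.1],
    [0.8, -0.7, 0.5, 15, 0, 0, 0.1],
  ],
)

```text
time: 5.2
position: [0.6424, 0.0184, 0.1062]
eef_rot: [-3.141, 0.0, 1.788]
ft_force: [-0.5, -0.3, 0.2]
opening: 0.798
grasp_force: 0.0
```

Emit:
step_arm(
  targets=[
    [0, 0, 0, 0, 0, 0, 0],
    [0, 0, 0, 0, 0, 0, 0],
    [0, 0, 0, 0, 0, 0, 0],
    [0, 0, 0, 0, 0, 0, 0],
    [0, 0, 0, 0, 0, 0, 0],
  ],
)

```text
time: 5.82
position: [0.6436, 0.0193, 0.1085]
eef_rot: [3.139, 0.0, 1.79]
ft_force: [1.4, -0.2, 4.4]
opening: 0.126
grasp_force: 60.4
```

```bash
python3 - <<'E'
from plant import arm
from h import *
o=arm.observe();print(o['time'],L(o['position']),o['opening'],o['eef_rot'],o['ft_force'])
P=arm.camera_params('wrist');a,d=arm.capture("wrist");cv2.imwrite('pics/w3.png',a)
b,d=arm.capture("top");cv2.imwrite('pics/t3.png',b)
E
```

```text
5.825 [ 0.0758 -0.0018  0.1085] 0.12600560931572938 [3.13928388e+00 4.27786599e-04 1.78951913e+00] [ 1.42212723 -0.16986128  4.39862078]
```

View pics/w3.png

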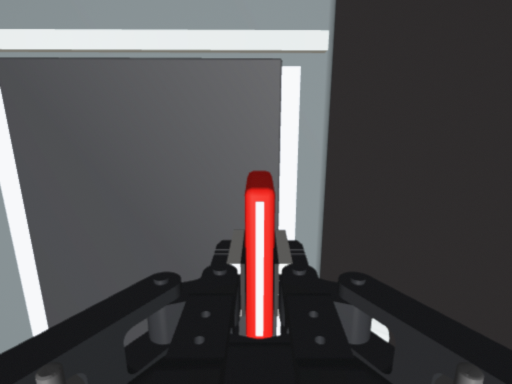

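The bar is gripped: opening 10.7 mm, 60 N, with the red bar between the pads. I'll pull most of the way, then check.

Emit:
step_arm(
  targets=[
    [0, 0, -15, 0, 0, 0, 0],
    [0, 0, -25, 0, 0, 0, 0],
    [0, 0, -25, 0, 0, 0, 0],
    [0, 0, -22, 0, 0, 0, 0],
    [0, 0, -13, 0, 0, 0, 0],
  ],
)

```text
time: 6.55
position: [0.5477, -0.0018, 0.1085]
eef_rot: [3.134, 0.0, 1.789]
ft_force: [11.1, 3.7, -1.3]
opening: 0.13
grasp_force: 60.2
```

Emit:
step_arm(
  targets=[
    [0, 0, 0, 0, 0, 0, 0],
    [0, 0, 0, 0, 0, 0, 0],
    [0, 0, 0, 0, 0, 0, 0],
    [0, 0, 0, 0, 0, 0, 0],
    [0, 0, 0, 0, 0, 0, 0],
  ],
)

```text
time: 7.18
position: [0.5481, -0.0017, 0.1085]
eef_rot: [3.135, 0.0, 1.789]
ft_force: [7.7, 3.5, 0.3]
opening: 0.126
grasp_force: 60.5
```

```bash
python3 - <<'E'
from plant import arm
from h import *
o=arm.observe();print(o['time'],L(o['position']),o['opening'],o['grasp_force'],o['eef_rot'],o['ft_force'])
b,d=arm.capture("top");a,d=arm.capture("scene");np.savez('c4.npz',a=a,b=b)
P=arm.camera_params('top')
crop=cv2.resize(b[170:260,290:380],None,fx=6,fy=6,interpolation=cv2.INTER_CUBIC)
q=cv2.resize(a[110:230,160:300],(630,540),interpolation=cv2.INTER_CUBIC)
cv2.imwrite('pics/t4.png',crop);cv2.imwrite('pics/s4.png',q)
E
```

```text
7.175 [-0.022  -0.0016  0.1085] 0.12637400973966104 60.459405183792114 [3.13450675e+00 2.00269020e-04 1.78923306e+00] [7.71866747 3.4582783  0.25311686]
```

View pics/t4.png

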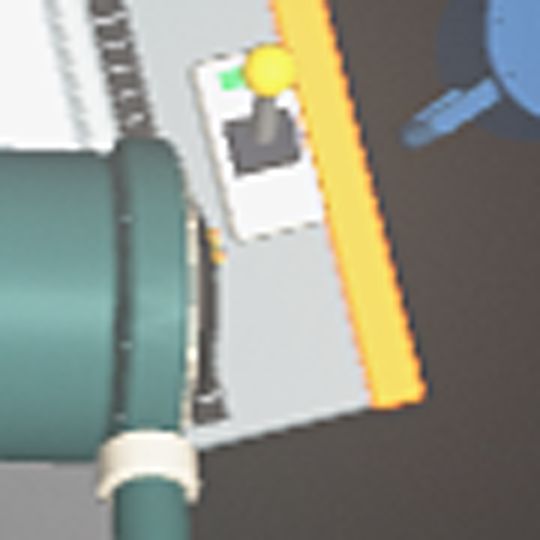

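View pics/s4.png

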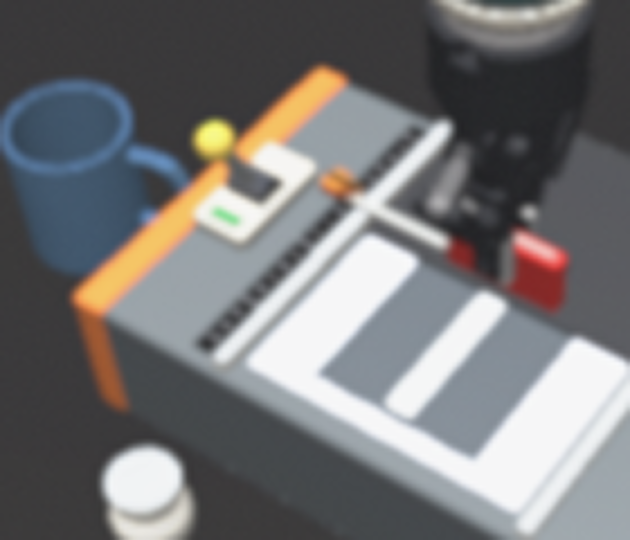

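The toggle is still on. In the scene crop, the indicator's end at about (352,197) is just behind the pointer tip at about (352,190). I'll measure the remaining distance from several views.

```bash
python3 - <<'E'
from plant import arm
from h import *
f=np.load('c1.npz');a=f['a']
c=cv2.resize(a[140:185,280:425],None,fx=5,fy=5,interpolation=cv2.INTER_CUBIC)
z=np.load('c4.npz')['a'][140:170,220:260]; s=cv2.resize(z,None,fx=9,fy=9,interpolation=cv2.INTER_CUBIC)
z0=np.load('c0.npz')['a'][140:170,220:260]; s0=cv2.resize(z0,None,fx=9,fy=9,interpolation=cv2.INTER_CUBIC)
o=np.zeros((225+270,725,3),np.uint8);o[:225]=c;o[225:,:360]=s0;o[225:,365:725]=s
cv2.imwrite('pics/z.png',o)
E
```

```text
(no output)
```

View pics/z.png

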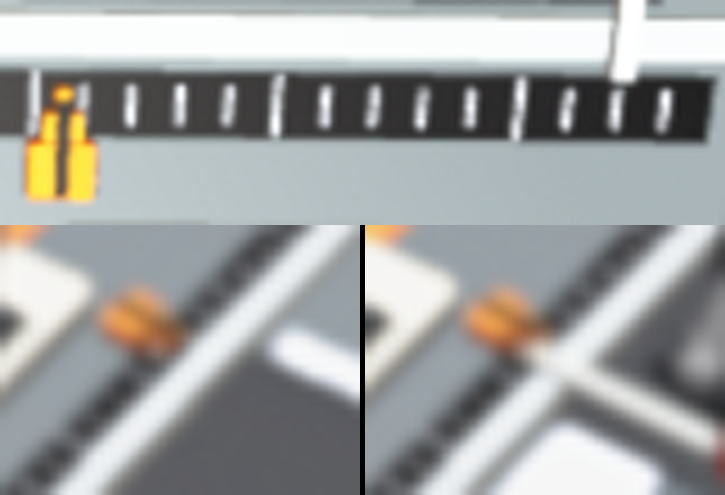

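The zoom shows the wrist view (top) with the pointer tip at (64,90) and the indicator end at (623,80). The scene views show the tip at (182,345) in the left panel and the indicator end now at (530,352) in the right panel.

```bash
python3 - <<'E'
from plant import arm
from h import *
f=np.load('c1.npz');P=dict(intrinsics=f['K'],extrinsics=f['T']);S=arm.camera_params('scene')
u=lambda x,y,s,ox,oy:((x+.5)/s-.5+ox,(y+.5)/s-.5+oy)
print('wrist tip',L(cast(P,u(64,88,5,280,140),.098)),L(cast(P,u(64,88,5,280,140),.094)),'line',L(cast(P,u(623,80,5,280,140),.102)))
print('scene tip',L(cast(S,u(182,120,9,220,140),.098)),'line',L(cast(S,u(165,127,9,220,140),.102)))
o=arm.observe();print(L(o['position']))
E
```

```text
wrist tip [-0.035  -0.1049  0.098 ] [-0.0346 -0.1055  0.094 ] line [ 0.0755 -0.102   0.102 ]
scene tip [-0.0293 -0.1028  0.098 ] line [-0.0215 -0.1027  0.102 ]
[-0.022  -0.0016  0.1085]
```

Wrist ray casting gives 110.5 mm in total, and counting scale ticks gives about 111 mm. The travel so far is 97.8 mm, so about 13 mm remain.

Emit:
step_arm(
  targets=[
    [0, 0, -5, 0, 0, 0, 0],
    [0, 0, -5, 0, 0, 0, 0],
    [0, 0, -3, 0, 0, 0, 0],
    [0, 0, 0, 0, 0, 0, 0],
    [0, 0, 0, 0, 0, 0, 0],
  ],
)

```text
time: 7.9
position: [0.5355, -0.0045, 0.1085]
eef_rot: [3.134, 0.0, 1.789]
ft_force: [9.2, 3.8, 0.1]
opening: 0.13
grasp_force: 60.4
```

Emit:
step_arm(
  targets=[
    [0, 0, 0, 0, 0, 0, 0],
    [0, 0, 0, 0, 0, 0, 0],
    [0, 0, 0, 0, 0, 0, 0],
    [0, 0, 0, 0, 0, 0, 0],
    [0, 0, 0, 0, 0, 0, 0],
  ],
)

```text
time: 8.52
position: [0.5356, -0.0044, 0.1085]
eef_rot: [3.134, 0.0, 1.789]
ft_force: [8.7, 3.6, -0.8]
opening: 0.126
grasp_force: 60.4
```

```bash
python3 - <<'E'
from plant import arm
from h import *
o=arm.observe();print(o['time'],L(o['position']),o['opening'],o['grasp_force'],o['ft_force'])
a,d=arm.capture("scene")
s=cv2.resize(a[135:175,215:270],None,fx=12,fy=12,interpolation=cv2.INTER_CUBIC)
# line through the pointer/indicator level along viewer y, z=.10, at x=-.035
S=arm.camera_params('scene')
def pr(p):
    q=np.linalg.inv(S['extrinsics'])@[*p,1];k=S['intrinsics']@q[:3];return k[:2]/k[2]
print([((pr(W(-.035,y,.1))-[215,135]+.5)*12-.5).round() for y in(-.13,-.105,-.06)])
cv2.imwrite('pics/s5.png',s)
E
```

```text
8.525 [-0.0348 -0.0015  0.1085] 0.125855162553985 60.430564284324646 [ 8.74617711  3.56275802 -0.83078801]
[array([214., 147.]), array([310., 193.]), array([487., 279.])]
```

View pics/s5.png

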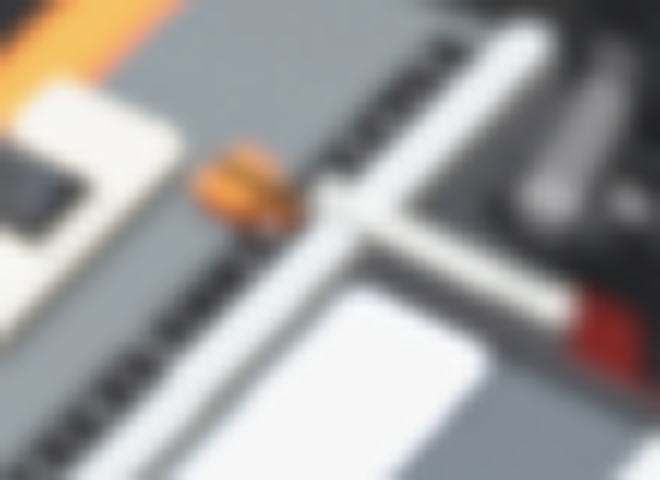

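The scene crop shows the indicator end at about (325,190) and the orange pointer centred at about (247,187). The scene view suggests a slight overshoot, so I'll check the pointer's centre line from three cameras.

```bash
python3 - <<'E'
from plant import arm
from h import *
f=np.load('c1.npz');Pw=dict(intrinsics=f['K'],extrinsics=f['T']);S=arm.camera_params('scene');T=arm.camera_params('top')
c0=np.load('c0.npz');a,d=arm.capture('scene')
P0=np.array(W(-.035,-.112,.096))
def pr(P,p):
    q=np.linalg.inv(P['extrinsics'])@[*p,1];k=P['intrinsics']@q[:3];return k[:2]/k[2]
for n,P,im in(('wrist',Pw,f['a']),('top0',T,c0['b']),('scene0',S,c0['a']),('scene',S,a)):
    m=mask(im,(5,90,90),(28,255,255));g=pr(P,P0);w=np.zeros_like(m);cv2.circle(w,tuple(int(round(t)) for t in g),11 if n=='wrist' else 7,255,-1)
    k=np.argwhere(m&w)[:,::-1]
    print(n,g.round(1),len(k),k.mean(0).round(2),*[L(cast(P,k.mean(0),z)) for z in(.094,.098)])
# finger centre line in scene: bright pixels between rail and grip; and known start shutter check
for nm,im,x in(('start',c0['a'],.0757),('now',a,-.0348)):
    h=cv2.cvtColor(im,cv2.COLOR_BGR2GRAY)
    for y in(-.06,-.07,-.05):
        xs=np.arange(-.012,.0121,.0005);v=[cv2.getRectSubPix(h,(1,1),tuple(map(float,pr(S,W(x+t,y,.102)))))[0,0] for t in xs]
        v=np.array(v,float);v-=np.percentile(v,40);v[v<v.max()/2]=0;print(nm,y,'finger x',round(x+(v*xs).sum()/v.sum(),4),end='; ')
    print()
E
```

```text
wrist [292.  163.8] 159 [291.75 167.03] [-0.0349 -0.1157  0.094 ] [-0.0354 -0.115   0.098 ]
top0 [319.6 211.9] 38 [322.05 211.29] [-0.035 -0.118  0.094] [-0.0349 -0.1175  0.098 ]
scene0 [238.2 150.7] 39 [235.31 150.72] [-0.0324 -0.1193  0.094 ] [-0.0293 -0.1167  0.098 ]
scene [238.2 150.7] 39 [235.31 150.72] [-0.0324 -0.1193  0.094 ] [-0.0293 -0.1167  0.098 ]
start -0.06 finger x 0.076; start -0.07 finger x 0.0762; start -0.05 finger x 0.076; 
now -0.06 finger x -0.0343; now -0.07 finger x -0.0345; now -0.05 finger x -0.0344;
```

The pointer is at x ≈ -35 mm (wrist and top agree). The indicator is at -34.4 mm in the scene view and -34.8 mm by kinematics, so they are level. The hold is steady, so I'm handing in.

```bash
python3 -c "
from plant import arm
print(arm.finish_job())"
```

```text
the job is handed in; nothing more can be done
None
```

The lamp toggle is on, and the job was handed in at about 9 s with the shutter held steady, its indicator level with the orange pointer to within about 1 mm by the wrist and top views (the scene view, less certain on height, puts the pointer 2–5 mm further back); the arm never touched the dial, mug, film box or loupe.

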